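# Uncap a pipe and stow its cap in the cap holder

## Robot

A 6-joint arm with a two-finger parallel gripper is mounted at the origin on the work surface. World frame = base frame: x ahead of the robot, y to its left, z up, the work surface at z = 0. Lengths are in m, angles in rad, forces in N, time in s.
With the tool pointing down it reaches from about 0.425 to 1.125 m from the base axis. Payload 14.9 kg.
Tool frame: the origin (TCP) lies between the finger pads; the fingertips stand 17 mm ahead of it and the grasp point (between the pads) lies 2 mm behind it (arm.tip_reach is the distance from the TCP to the fingertips, in m); z points along the fingers, y is the line along which they close (so a half turn about z gives the same grasp; the last joint's range is limited). The gripper opens to 91 mm and grips with 3 to 60 N. Pads are 32 mm wide; open, the fingers measure 118 mm over their backs; the gripper's body (76 mm by 178 mm) begins 60 mm behind the grasp point.
Start: joints at [-1.182, 0.379, 1.734, -0, 1.028, -0.033], TCP at [0.287, -0.639, 0.231] pointing down, gripper open.
Joint ranges: [-2.77, 2.77], [-0.74, 2.19], [0, 2.66], [-1.06, 4.2], [0.31, 2.87], [-3.08, 3.08]. Speed limits (rad/s): [1.89, 1.89, 2.39, 3.14, 3.14, 3.14].

## Interface

Orientations are given as a unit quaternion [x, y, z, w].
In Python, from bench import arm gives the robot as it stands. Calls block until the motion is done:
- arm.move_ptp(position, orientation): joint-space move of the TCP to a pose.
- arm.move_straight(position, speed=0.15, ori=None): straight line of the TCP; ori=None keeps the orientation; speed is the mean speed in m/s.
- arm.goto_joints(angles): joint-space move.
- arm.let_go() and arm.gripper_close(strength=None): open the fingers fully, or close them until they stop; strength is the grip in N (None keeps the last).
- arm.pause(seconds).
- arm.solve_ik(position, orientation): joint angles nearest the present ones, or None.
- arm.get_state(): the state.
- arm.grab_frame(name): name is "scene" or "top" or "wrist"; returns a dict with "pixels" (400x640x3 uint8, red, green, blue), "range_z" (400x640 float32, m along the optical axis (not along the pixel's ray), 0 where there is no reading), "camera_matrix" (3x3 intrinsics, pixels), "R" (3x3) and "t" (3): a world point X has camera coordinates R X + t. Camera axes: x right, y down, z forward; pixel columns grow to the right and rows downward; lengths in m; the calibration is good to about 2 mm. The wrist camera is an equidistant fisheye: a pixel r from the principal point sees the ray r / f radians off the axis. A picture is of the moment at which its call begins.
A pose or a line that the arm cannot do raises arm.PlanningError and nothing moves.
- arm.hand_in(): hands the job in; it is judged then, once.
The state is a dict: "clock": time; "joints": joint angles; "joint_velocities": joint speeds; "joint_efforts": joint torques, N m; "tool_pos": TCP position; "eef_rot": TCP orientation; "ft_force": force on the tool from outside, world axes, zero at the start; "moment": the same for the moment, N m; "gripper_width": finger opening in m; "finger_force": force on a finger pad.
Only numpy, scipy, OpenCV 4.12 (cv2) and the standard library are available. Lean on these libraries where they do the work, as an engineer would, in place of code of your own. Each camera call takes 0.05 s, during which the arm holds its last target. There are 200 camera calls.

## Task

Open the pipe with the green cap for inspection: lift its loose cap straight off, leaving the pipe standing where it is, and set the cap, open side down, into the holder with the green trim. Then press the cap down, pushing the holder's stiff pad down with it, until it is fully home against the stop, and leave it there. Leave the other two pipes and the yellow cap alone, and do not push the green holder's pad down without the cap.

Things in the scene. Friction and masses are not known exactly. Their poses are not given: they have to be found in the camera images.
- green_cap: Loose green plastic pipe cap, 35 g: round skirt 50 mm outside, 45 mm inside, 24 mm high (open below, 20 mm deep), with a solid round grip hub on top, 32 mm diameter, 18 mm high; 42 mm in all. Origin: centre of the skirt's lower rim, z up through the hub (shoulder at 24 mm, hub top at 42 mm). It starts over the green pipe's upper end, origin 80 mm above the table.
- green_pipe: The dark steel pipe piece that wears the green cap, standing loose and upright on the table: 42 mm outside diameter, 100 mm high, about 0.4 kg. Origin: centre of its underside; z is its axis.
- yellow_pipe: A second pipe piece of the same size, wearing a yellow cap. To be left alone. Origin: centre of its underside.
- yellow_cap: Yellow cap of the same shape as the green one, sitting on the yellow pipe. To be left alone. Origin: centre of the skirt's lower rim.
- open_pipe: A third pipe piece of the same size without a cap. To be left alone. Origin: centre of its underside.
- green_holder: Fixed cap holder with green trim: aluminium block 84 x 84 x 40 mm high, round pocket 56 mm wide in its top. A black pad is the pocket's floor, 12 mm below the block's top at the start, 20 mm when at its stop. A cap fully home has its hub top 22 mm above the block. Origin: centre of the underside, z up. A like holder with yellow trim nearby is not used.
- green_mouth (a point): Centre of the green holder's pocket, level with the block's top, 40 mm above the table.
- green_pad (a joint): How far the green holder's black pad has been pushed down: 0 at the start (up), 0.008 m at the stop. It slides stiffly (about 8 N of push) and stays where it is left.
Things that resemble listed ones, but are neither listed nor needed, are in the scene too. What is shaped like the green_holder but pink or red is not meant.

How it is judged:
On the way, in this order (a step that is already met when the one before it is completed fails the run):
1. the green cap has been lifted clear off its pipe, the pipe still upright (z of green_cap in the frame of green_pipe above 0.103 m and angle between green_pipe's own z axis and vertical below 0.15 rad), for 0.1 s.
2. the green cap stands in the green holder and is pressed home (value of joint green_pad above 0.0065 m and horizontal distance between green_cap and green_holder below 0.006 m and z of green_cap in the frame of green_holder below 0.0235 m and angle between green_cap's own z axis and vertical below 0.1 rad), for 0.1 s.
At the end, for the whole second after the job is handed in: Green cap released, upright (0.1 rad) and at rest in the green holder, within 6 mm of the pocket's centre, pressed home: pad at least 6.5 of its 8 mm down, cap rim under 23.5 mm above the holder's underside. Green pipe upright (0.1 rad), within 40 mm of its start (all of step 2 and angle between green_pipe's own z axis and vertical below 0.1 rad and distance of green_pipe from where it was at the start of the episode below 0.04 m and linear speed of green_cap below 0.01 m/s); the robot touches nothing.
It fails at once if another pipe or the yellow cap shifted by more than 20 mm (distance of any of yellow_pipe, yellow_cap, open_pipe from where it was at the start of the episode above 0.02 m).
It fails at once if the green pipe knocked over (tilted more than 0.5 rad) (angle between green_pipe's own z axis and vertical above 0.5 rad).
It fails at once if the green holder's pad pushed down more than 3 mm without the cap over it (value of joint green_pad above 0.003 m and horizontal distance between green_cap and green_holder above 0.02 m).
It also fails if it takes over 53 s, if anything falls off the work surface, if the arm or the gripper's body presses on something with over 40 N, if the wrist force passes 120 N, or if a joint passes its speed limit or range.

## Working session

There is one attempt and no reset: what is moved stays moved. The work goes in short steps, each a Python script; the robot and the scene stay as the last script left them, time stands still between calls to the robot, and variables do not carry over. Pictures are saved under pics/ and viewed, at most 10 in all, crops included, and the job is handed in when it is done.

```bash
mkdir -p pics
cat > h.py <<'E'
import numpy as np, cv2
from bench import arm
def pts(f):
    z=f["range_z"]; K=f["camera_matrix"]; v,u=np.mgrid[:z.shape[0],:z.shape[1]]
    c=np.stack([(u-K[0,2])/K[0,0]*z,(v-K[1,2])/K[1,1]*z,z],-1)
    return (c-f["t"])@f["R"]   # R^T (c-t)
def save(f,n): cv2.imwrite(n,f["pixels"][...,::-1])
E
python3 - <<'E'
from h import *
for n in("top","scene"):
    f=arm.grab_frame(n); save(f,f"pics/{n}0.png"); np.savez(f"{n}0.npz",**f)
    print(n,f["camera_matrix"].tolist(),(-f["R"].T@f["t"]).round(3),f["R"][2].round(3))
    P=pts(f); hsv=cv2.cvtColor(f["pixels"],cv2.COLOR_RGB2HSV)
    m=cv2.inRange(hsv,(40,80,40),(90,255,255))&np.uint8(f["range_z"]>0)*255
    k,l,s,c=cv2.connectedComponentsWithStats(m)
    for i in range(1,k):
        if s[i,4]>25:
            p=P[l==i]; print(s[i],c[i].round(1),np.percentile(p,[5,50,95],axis=0).round(3).tolist())
print(arm.get_state())
E
```

```text
top [[369.5098717698102, 0.0, 322.03041930334933], [0.0, 369.5098717698102, 202.76808706789535], [0.0, 0.0, 1.0]] [0.399 0.046 1.173] [ 0.05  -0.006 -0.999]
[ 74  10 179   4 485] [159.9  11.5] [[1.076, 0.315, -0.005], [1.081, 0.567, -0.001], [1.086, 0.821, 0.003]]
[  288    11   352   240 18230] [524.  89.] [[0.628, -0.839, -0.0], [0.783, -0.518, 0.146], [1.013, -0.3, 0.151]]
[  56   14   17  386 1272] [ 63.9 211.4] [[-0.115, 0.851, -0.748], [0.418, 0.857, -0.001], [1.021, 1.38, 0.003]]
[ 114   21   88   84 5782] [158.5  61. ] [[0.791, 0.447, 0.005], [0.871, 0.523, 0.102], [0.981, 0.626, 0.144]]
[399 131  19  19 279] [407.8 140.5] [[0.616, -0.234, 0.058], [0.634, -0.21, 0.106], [0.66, -0.192, 0.125]]
[ 617  150   23   96 1959] [628.6 195.8] [[0.324, -1.458, -0.667], [0.527, -1.452, -0.607], [0.717, -1.446, -0.551]]
[631 269   9  19  96] [635.7 277.3] [[0.289, -0.541, 0.489], [0.3, -0.514, 0.512], [0.31, -0.505, 0.53]]
[328 288  54   9 172] [354.3 291.9] [[0.245, -0.052, 0.338], [0.263, -0.022, 0.449], [0.275, 0.025, 0.539]]
[613 289  27  28 368] [628.9 304.8] [[0.041, -1.448, -0.653]
[... 2418 characters left out ...]
joints': array([-1.18230379e+00,  3.79351952e-01,  1.73469334e+00,  1.92332718e-05,
        1.02850164e+00, -3.32916318e-02]), 'joint_velocities': array([-0.000315  , -0.00101536, -0.00256022, -0.00069474,  0.00215289,
        0.00034084]), 'joint_efforts': array([ 1.06260726e-03, -7.65024662e+01, -4.35295379e+01,  6.52158028e-02,
        3.97884753e-02, -7.64133546e-06]), 'tool_pos': array([ 0.28645403, -0.63835178,  0.23037114]), 'eef_rot': array([ 9.77845490e-01,  2.09327424e-01, -7.61902281e-05, -4.71088102e-04]), 'ft_force': array([-0.69125549,  0.17083647,  0.21069297]), 'moment': array([-0.00596129,  0.01388286,  0.05599104]), 'finger_force': 0.0, 'gripper_width': 0.09141451780303483}
```

View pics/top0.png

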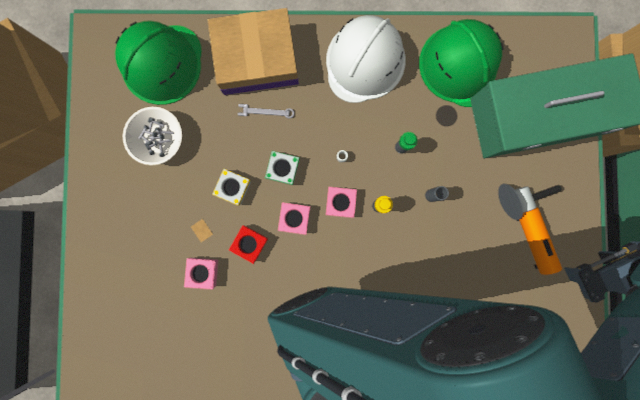

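View pics/scene0.png

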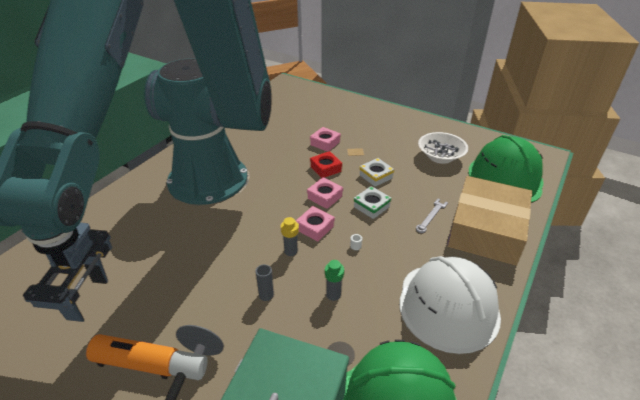

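The top view shows the green cap at (408,140), the yellow cap at (384,204) and the open pipe at (437,194). The green-trim holder is at (282,167), with a yellow-trim one at (231,187) and pink and red decoys beside them. The scene view agrees: green cap (334,271), green holder (372,203). Next I'll measure them from both views.

Run:
```python
from h import *
def ray(f,uv,z):
    K=f["camera_matrix"];d=f["R"].T@np.linalg.solve(K,[*uv,1]);o=-f["R"].T@f["t"];return (o+d*(z-o[2])/d[2]).round(4)
F={n:dict(np.load(n+"0.npz")) for n in("top","scene")}
for n,f in F.items():
    P=pts(f);hsv=cv2.cvtColor(f["pixels"],cv2.COLOR_RGB2HSV)
    near=lambda x,y,r:(np.hypot(P[...,0]-x,P[...,1]-y)<r)
    for nm,lo,hi,c in(("green",(40,80,40),(90,255,255),(.637,-.213)),("yellow",(20,120,80),(35,255,255),None)):
        m=cv2.inRange(hsv,lo,hi)>0
        if c: m&=near(*c,.06)
        else: m&=(P[...,2]>.06)&(P[...,2]<.14)
        t=m&(P[...,2]>.114)
        p=P[t]; print(n,nm,"hubtop n",len(p),"mean",p.mean(0).round(4),"mid",((p.min(0)+p.max(0))/2).round(4),"ext",np.ptp(p,0).round(3),
           "ray",ray(f,np.argwhere(t)[:,::-1].mean(0),.122))
    # holder: top face
    m=near(.58,.14,.075)&(abs(P[...,2]-.04)<.006)
    m=np.uint8(m)*255; k,l,s,c=cv2.connectedComponentsWithStats(m); i=1+s[1:,4].argmax()
    uv=np.argwhere(l==i)[:,::-1].astype(float)
    w=np.array([ray(f,q,.04)[:2] for q in uv]); r=cv2.minAreaRect(np.float32(w*1000)); print(n,"holder",len(w),r, P[l==i].mean(0).round(4))
    g=(cv2.inRange(hsv,(40,60,40),(90,255,255))>0)&near(.58,.14,.075)&(P[...,2]>.025)
    k,l,s,c=cv2.connectedComponentsWithStats(np.uint8(g))
    for i in range(1,k):
        if s[i,4]>3: print("  trim",s[i,4],c[i].round(1),ray(f,c[i],.04))
    d=(hsv[...,2]<70)&near(.58,.14,.06)&(P[...,2]>.015)
    k,l,s,c=cv2.connectedComponentsWithStats(np.uint8(d)); i=1+s[1:,4].argmax(); print("  pad",s[i],ray(f,c[i],.03),np.median(P[l==i],0).round(4))
a=cv2.resize(F["top"]["pixels"][120:220,250:460],None,fx=3.5,fy=3.5,interpolation=cv2.INTER_CUBIC);cv2.imwrite("pics/crop.png",a[...,::-1])
```

```text
top green hubtop n 106 mean [ 0.6373 -0.2131  0.1223] mid [ 0.6382 -0.2136  0.1208] ext [0.031 0.031 0.013] ray [ 0.6374 -0.2132  0.122 ]
top yellow hubtop n 100 mean [ 0.4496 -0.1395  0.1227] mid [ 0.4498 -0.1392  0.121 ] ext [0.031 0.029 0.014] ray [ 0.4497 -0.1396  0.122 ]
top holder 530 ((565.7880249023438, 162.65130615234375), (87.00138854980469, 87.30347442626953), 76.2540283203125) [0.5665 0.1611 0.0407]
  trim 19 [273.3 153.9] [0.6067 0.1904 0.04  ]
  trim 31 [295.9 159.9] [0.5881 0.1205 0.04  ]
  trim 7 [269.3 174.3] [0.5434 0.2023 0.04  ]
  trim 4 [295.  173.5] [0.5459 0.1231 0.04  ]
  trim 28 [290.6 180.5] [0.5241 0.1366 0.04  ]
  pad [274 160  16  16 208] [0.5659 0.1657 0.03  ] [0.566  0.1647 0.0289]
scene green hubtop n 114 mean [ 0.6403 -0.2175  0.1216] mid [ 0.6396 -0.2146  0.1203] ext [0.032 0.033 0.013] ray [ 0.6405 -0.2179  0.122 ]
scene yellow hubtop n 89 mean [ 0.4525 -0.1426  0.1214] mid [ 0.4517 -0.1404  0.121 ] ext [0.031 0.031 0.014] ray [ 0.4529 -0.1432  0.122 ]
scene holder 364 ((568.977294921875, 159.42807006835938), (93.39336395263672, 90.2082748413086), 75.67738342285156) [0.5693 0.1582 0.0398]
  trim 7 [357.6 197.1] [0.5249 0.1392 0.04  ]
  trim 8 [386.5 197. ] [0.605  0.1883 0.04  ]
  trim 104 [372.1 205.7] [0.5838 0.1254 0.04  ]
  trim 6 [373.  206.5] [0.5882 0.1233 0.04  ]
  pad [366 195  14   7  72] [0.5635 0.1692 0.03  ] [0.5631 0.1708 0.0282]
```

View pics/crop.png

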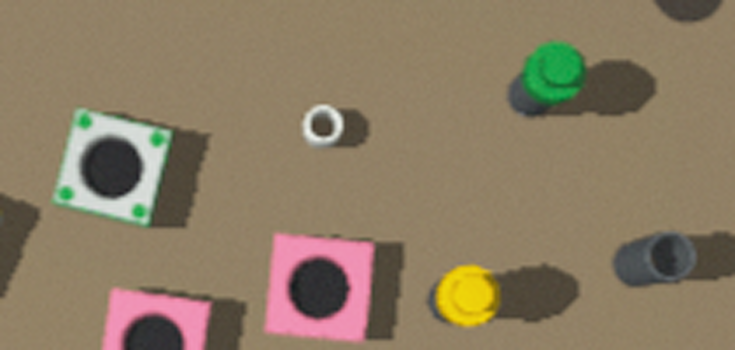

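The crop shows the green cap's hub near (556,68), with its pipe leaning away from the camera by parallax only. The green-trim holder's pocket is clear at (111,167). Sizes and heights match the given ones: hub 31 mm across with its top at 0.122, block about 87 mm wide with its top at 0.040. I'll move above both and refine with the wrist camera.

```bash
cat >> h.py <<'E'
Q=[2**-.5,2**-.5,0,0]
def wdirs(f,uv):
    K=f["camera_matrix"];uv=np.asarray(uv,float);d=(uv-K[:2,2])/[K[0,0],K[1,1]];th=np.linalg.norm(d,axis=-1,keepdims=True)
    return np.concatenate([d*np.sinc(th/np.pi),np.cos(th)],-1)
def wpts(f):
    z=f["range_z"];v,u=np.mgrid[:z.shape[0],:z.shape[1]];d=wdirs(f,np.stack([u,v],-1))
    return (d*(z/np.maximum(d[...,2],.05))[...,None]-f["t"])@f["R"]
def wray(f,uv,z):
    d=wdirs(f,uv)@f["R"];o=-f["R"].T@f["t"];return o+d*((z-o[2])/d[...,2])[...,None]
def circ(f,mask,z):
    c=max(cv2.findContours(np.uint8(mask)*255,cv2.RETR_EXTERNAL,cv2.CHAIN_APPROX_NONE)[0],key=cv2.contourArea)[:,0]
    w=wray(f,c,z)[:,:2]; (e,ax,_)=cv2.fitEllipse(np.float32(w*1000)); return np.round(e,1),np.round(ax,1)
E
python3 - <<'E'
from h import *
for n,p in(("cap",(.638,-.2135,.26)),("hold",(.566,.162,.2))):
    arm.move_ptp(p,Q); arm.pause(.3); f=arm.grab_frame("wrist"); save(f,f"pics/w_{n}.png"); np.savez(f"w_{n}.npz",**f)
    s=arm.get_state(); print(s["clock"],s["tool_pos"].round(4),s["joints"].round(2),(-f["R"].T@f["t"]).round(3),f["R"][2].round(3),f["camera_matrix"][0,0])
    P=wpts(f);hsv=cv2.cvtColor(f["pixels"],cv2.COLOR_RGB2HSV);near=np.hypot(P[...,0]-p[0],P[...,1]-p[1])<.075
    if n=="cap":
        g=(cv2.inRange(hsv,(40,80,30),(90,255,255))>0)&near
        for z0,z1,z in((.118,.127,.122),(.098,.127,.104)):
            t=g&(P[...,2]>z0)&(P[...,2]<z1); print("z",z,t.sum(),circ(f,t,z) if t.sum()>20 else 0, P[t].mean(0))
    else:
        t=near&(abs(P[...,2]-.04)<.006); w=wray(f,np.argwhere(t)[:,::-1],.04)[:,:2]; print("blk",cv2.minAreaRect(np.float32(w*1000)))
        d=near&(hsv[...,2]<60)&(np.hypot(P[...,0]-p[0],P[...,1]-p[1])<.045); print("pad",circ(f,d,.04),circ(f,d,.028),P[d].mean(0))
E
```

```text
2.4417 [ 0.6379 -0.2138  0.26  ] [-0.36  0.31  1.78  0.    1.06 -0.36] [ 0.638 -0.14   0.413] [-0.001 -0.263 -0.965] 309.70691628693146
z 0.122 790 (array([ 637.4, -212.6]), array([30.3, 30.5])) [ 0.63741637 -0.21271667  0.12119427]
z 0.104 1813 (array([ 637.5, -212.6]), array([48.9, 49.4])) [ 0.63753607 -0.21048955  0.11136592]
4.2333 [0.5662 0.1616 0.2   ] [ 0.24  0.25  1.98 -0.    0.92  0.24] [0.566 0.235 0.353] [-0.001 -0.263 -0.965] 309.70691628693146
blk ((564.9622802734375, 165.2053680419922), (87.70447540283203, 87.307861328125), 76.22564697265625)Traceback (most recent call last):
  File "<stdin>", line 12, in <module>
  File "h.py", line 19, in circ
    w=wray(f,c,z)[:,:2]; (e,ax,_)=cv2.fitEllipse(np.float32(w*1000)); return np.round(e,1),np.round(ax,1)
                                  ~~~~~~~~~~~~~~^^^^^^^^^^^^^^^^^^^^
cv2.error: OpenCV(4.12.0) /io/opencv/modules/imgproc/src/shapedescr.cpp:361: error: (-201:Incorrect size of input array) There should be at least 5 points to fit the ellipse in function 'fitEllipseNoDirect'
```

View pics/w_cap.png

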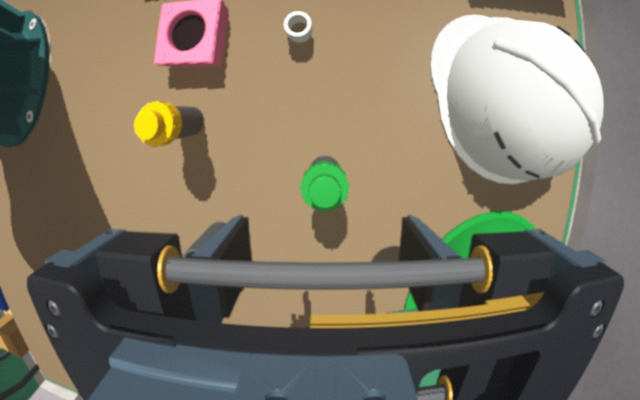

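View pics/w_hold.png

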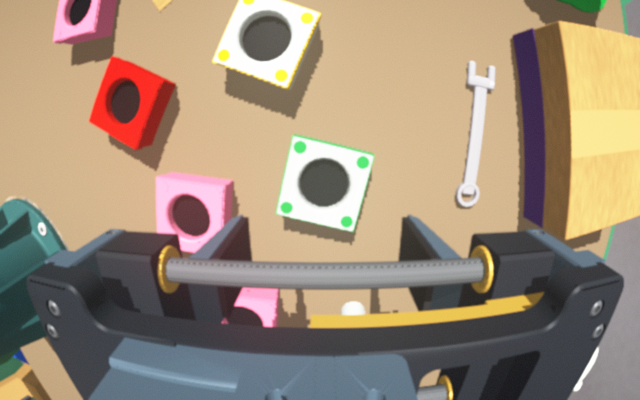

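The wrist view over the cap shows the hub top at (325,192), centred between the fingers. The view over the holder shows the pocket at (323,182), with green dots at (300,147), (363,162), (347,222) and (286,208). I'll refine the holder from those dots and the pocket rim.

```bash
cat > hold.py <<'E'
from h import *
def holder(f):
    hsv=cv2.cvtColor(f["pixels"],cv2.COLOR_RGB2HSV);P=wpts(f)
    near=np.hypot(P[...,0]-.565,P[...,1]-.164)<.065
    g=(cv2.inRange(hsv,(40,100,60),(90,255,255))>0)&near
    k,l,s,c=cv2.connectedComponentsWithStats(np.uint8(g)); ii=[i for i in range(1,k) if s[i,4]>40]
    W=wray(f,c[ii],.04)[:,:2]; print("dots",s[ii,4],(W*1000).round(1).tolist(),"mean",(W.mean(0)*1000).round(1))
    d=near&(cv2.GaussianBlur(hsv[...,2],(3,3),0)<140)&(np.hypot(P[...,0]-.565,P[...,1]-.164)<.04)
    # only opening of white face: largest dark component
    print("rim",circ(f,cv2.morphologyEx(np.uint8(d),cv2.MORPH_OPEN,np.ones((3,3))),.04))
E
python3 - <<'E'
from hold import *
holder(dict(np.load("w_hold.npz")))
E
```

```text
dots [102  99  88  85] [[540.7, 204.2], [604.7, 188.6], [525.0, 140.2], [589.2, 124.5]] mean [564.9 164.4]
rim (array([574.3, -79.4]), array([133.3, 437.9]))
```

The holder centre is (0.5649, 0.1644). The four dots form a symmetric square, and the top view agrees to about 1 mm. The cap is at (0.6375, -0.213). I'll grasp the hub and lift.

Run:
```python
from h import *
arm.move_ptp([.6375,-.213,.2],Q); arm.move_straight([.6375,-.213,.1235],.06)
s=arm.get_state(); print(s["clock"],s["ft_force"].round(1),s["tool_pos"].round(4))
arm.gripper_close(40); s=arm.get_state(); print("grip",s["gripper_width"],s["finger_force"],s["ft_force"].round(1))
arm.move_straight([.6375,-.213,.16],.04); arm.move_straight([.6375,-.213,.24],.1)
s=arm.get_state(); print(s["clock"],s["gripper_width"],s["finger_force"],s["ft_force"].round(1),s["tool_pos"].round(4))
f=arm.grab_frame("wrist"); save(f,"pics/lift.png"); np.savez("lift.npz",**f)
P=wpts(f);hsv=cv2.cvtColor(f["pixels"],cv2.COLOR_RGB2HSV)
g=(cv2.inRange(hsv,(40,80,30),(90,255,255))>0)&(np.hypot(P[...,0]-.6375,P[...,1]+.213)<.05)&(P[...,2]>.15)
print(g.sum(),np.percentile(P[g],[2,50,98],axis=0).round(4))
```

```text
7.0833 [-0.7  0.4 -0.3] [ 0.6377 -0.2131  0.1239]
grip 0.031017908798872503 40.0000262260437 [-0.3 -0.2  0.4]
10.05 0.030800774113353323 39.9998813867569 [0.5 0.5 0.6] [ 0.6371 -0.2129  0.2393]
3934 [[ 0.6211 -0.2171  0.201 ]
 [ 0.6373 -0.2001  0.2316]
 [ 0.6572 -0.1838  0.3138]]
```

View pics/lift.png

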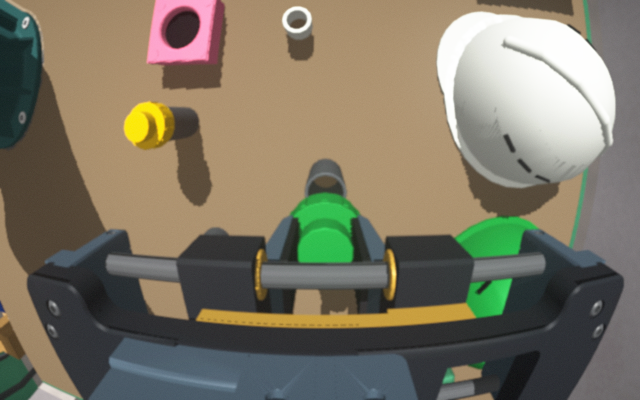

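The picture shows the green cap held level between the fingers at (325,235), with the bare pipe still upright at (325,180) and the yellow cap untouched. Next I'll carry it to the holder and lower it in steps, watching the force.

Run:
```python
from h import *
x,y=.5649,.1642
arm.move_ptp([x,y,.2],Q); arm.move_straight([x,y,.092],.08); arm.pause(.3)
s=arm.get_state(); f0=s["ft_force"]; print(s["clock"],s["tool_pos"].round(4),f0.round(1))
f=arm.grab_frame("wrist"); save(f,"pics/over.png")
for z in(.085,.081,.077,.074):
    arm.move_straight([x,y,z],.03); arm.pause(.1); s=arm.get_state(); d=s["ft_force"]-f0; print(z,s["tool_pos"].round(4),d.round(1))
    if abs(d).max()>6: break
```

```text
13.3333 [0.565  0.1642 0.0922] [-0.1 -0.4  0.1]
0.085 [0.5649 0.1642 0.085 ] [-0.2 -0.3 -0.1]
0.081 [0.5649 0.1642 0.081 ] [-0.1  0.4 -0.8]
0.077 [0.5649 0.1642 0.077 ] [ 0.1 -0.1  0.2]
0.074 [0.5649 0.1642 0.074 ] [ 0.5  0.3 -0.8]
```

View pics/over.png

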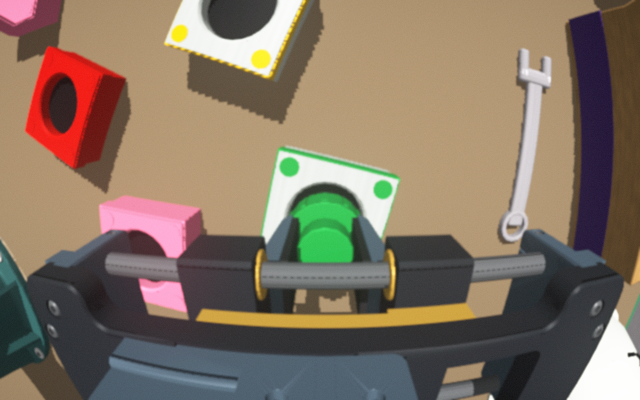

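The cap at (325,220) is concentric with the pocket, and the even dark ring at the far side shows it. It went in without lateral force. Now I'll press.

Run:
```python
from h import *
x,y=.5649,.1642
f0=np.array([-.1,-.4,.1])
for z in np.r_[.072,.070,.068,.066,.065,.064,.063,.062,.061,.060]:
    arm.move_straight([x,y,z],.02); arm.pause(.1); s=arm.get_state(); d=s["ft_force"]-f0; print(round(z,4),s["tool_pos"].round(4),d.round(1),round(s["gripper_width"],4))
    if d[2]>22: break
```

```text
0.072 [0.5649 0.1642 0.072 ] [-0.7  0.1 -0.4] 0.0313
0.07 [0.5651 0.1642 0.0701] [-0.3  0.8  0.5] 0.0309
0.068 [0.5651 0.1642 0.0681] [1.2 1.1 3.3] 0.031
0.066 [0.5651 0.1642 0.0661] [2.3 0.4 2.3] 0.0308
0.065 [0.565  0.1642 0.0651] [1.6 0.5 5.3] 0.0307
0.064 [0.5651 0.1642 0.0641] [0.3 0.1 4.9] 0.0311
0.063 [0.5651 0.1642 0.0634] [-0.3  0.7  9.2] 0.0306
0.062 [0.5652 0.1643 0.0632] [-5.3 -1.6 23.3] 0.0309
```

The force rose sharply at TCP 0.0632, where the stop was expected (0.0635). I'll release, back off and check.

Run:
```python
from h import *
x,y=.5649,.1642
arm.move_straight([x,y,.0635],.02); arm.let_go(); arm.move_straight([x,y,.13],.06); arm.move_straight([x,y,.2],.15); arm.pause(.3)
f=arm.grab_frame("wrist"); save(f,"pics/rel.png"); P=wpts(f);hsv=cv2.cvtColor(f["pixels"],cv2.COLOR_RGB2HSV)
g=(cv2.inRange(hsv,(40,80,30),(90,255,255))>0)&(np.hypot(P[...,0]-x,P[...,1]-y)<.028)
t=g&(P[...,2]>.056); print(t.sum(),"hub",circ(f,t,.062),np.median(P[t],0).round(4),"shoulder",np.median(P[g&(P[...,2]<.05)],0).round(4))
b=(np.hypot(P[...,0]-x,P[...,1]-y)<.05)&(np.hypot(P[...,0]-x,P[...,1]-y)>.032)&(hsv[...,1]<40)&(hsv[...,2]>150); print("block z",np.median(P[b],0))
from hold import holder; 
try: holder(f)
except Exception as e: pass
print(arm.get_state()["clock"])
f=arm.grab_frame("top"); P=pts(f);hsv=cv2.cvtColor(f["pixels"],cv2.COLOR_RGB2HSV); save(f,"pics/top1.png")
q=(np.hypot(P[...,0]-.6375,P[...,1]+.213)<.04)&(P[...,2]>.09); print("pipe",q.sum(),P[q].mean(0).round(3) if q.any() else 0)
```

```text
807 hub (array([564.5, 164.6]), array([30.3, 31. ])) [0.5646 0.1646 0.0612] shoulder [0.5646 0.1742 0.0431]
block z [0.56458415 0.19523205 0.27548617]
dots [ 103   99 1850   91   89] [[540.7, 204.6], [604.7, 188.7], [564.6, 165.4], [525.2, 140.2], [589.2, 124.7]] mean [564.9 164.7]
rim (array([578. , -77.5]), array([135.7, 413.4]))
21.2667
pipe 73 [ 0.638 -0.214  0.098]
```

View pics/rel.png

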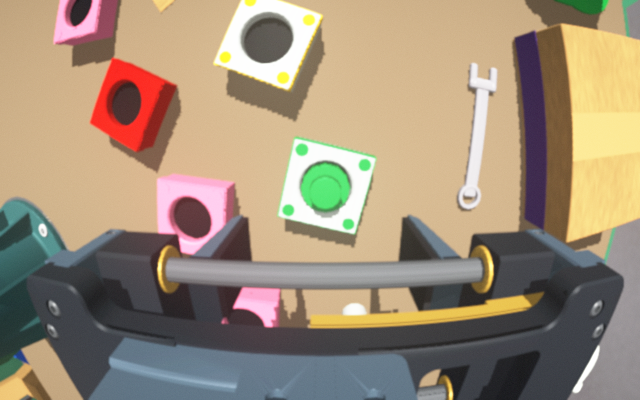

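The cap sits centred in the green holder at (325,187). Its hub top measures about 0.062 (fully home) and it is within 1 mm of the centre. The pipe is still standing at its start, so I'll hand in.

```bash
python3 -c "
from bench import arm
print(arm.hand_in())"
```

```text
the job is handed in; nothing more can be done
None
```

I handed in the job with the green cap pressed home in the green holder (hub top about 62 mm above the table, within 1 mm of centre) and released, and the green pipe still standing where it was; no verdict came back.

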